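# Load a proof-weight hanger with staggered slots

## Robot

A 7-joint arm with a two-finger parallel gripper is mounted at the origin on the work surface. World frame = base frame: x ahead of the robot, y to its left, z up, the work surface at z = 0. Lengths are in mm, angles in rad, forces in N, time in s.
With the tool pointing down it reaches from about 425 to 925 mm from the base axis. Payload 6.8 kg.
Tool frame: the origin (TCP) lies at the very end of the fingers, on their centre line; the grasp point (between the pads) lies 19 mm behind it; z points along the fingers, y is the line along which they close (so a half turn about z gives the same grasp; the last joint's range is limited). The gripper opens to 88 mm and grips with 3 to 60 N. Pads are 20 mm wide; open, the fingers measure 115 mm over their backs; the gripper's body (75 mm by 178 mm) begins 61 mm behind the grasp point.
Start: joints at [-1.395, 0.477, 0.022, 1.555, -0.011, 1.109, -0.083], TCP at [189, 648.017, 222.664] pointing down, gripper open.
Joint ranges: [-2.96, 2.96], [-0.34, 2.1], [-1.41, 1.46], [0.24, 2.44], [-1.37, 4.51], [0.17, 1.92], [-2.96, 2.96]. Speed limits (rad/s): [2.39, 2.39, 3.14, 3.14, 3.14, 3.14, 3.14].

## Interface

Orientations are given as a unit quaternion [w, x, y, z].
In Python, from plant import telemetry, vision, manip gives the robot as it stands.
- The arm moves only by the tool send_rows, never from a script. Its argument "targets" is a list of rows, each a list of 7 numbers: the shift along the tool's x, y, z in units of 40 mm (1.0 is 40 mm), then the turn, a rotation vector about the tool's x, y, z in units of 6 degrees (1.0 is 6 degrees), then the closure, from -1 (fully open) to 1 (shut). In form: [[dx, dy, dz, wx, wy, wz, hand], ...]. A call has 1 to 5 rows; each row shifts and turns the commanded pose from where the row before left it, along the tool's axes as they then stand; what a row does not reach is not made up. A row lasts 1/12 s, in which the tool goes at most 41.7 mm and 7.16 degrees, less where a joint would pass 70% of its speed; a pose out of reach is approached as far as the arm can. A call is refused whole if a number of a shift passes 1 or a number of a turn 1, either way. A call with a gripper value outside its range is refused whole. The fingers move at their own pace and stop on an object; "newtons" is the grip in N (left out, the last holds). Time passes only in rows, so rows that do not move let the fingers close. It gives the time, the measured TCP pose, the force, the opening and the grip force at its end, in the units of the state.
- telemetry.sense(): the state, without advancing time (a new reading comes with each control period).
- vision.read_camera(name): name is "scene" or "top"; returns (picture, depth): 480x640x3 uint8, red, green, blue; 480x640 float32, mm along the optical axis (not along the pixel's ray), 0 where there is no reading.
- vision.get_calibration(name): a dict with "intrinsics" (3x3 intrinsics, pixels), "dist" ([k1, k2, p1, p2, k3] as OpenCV has them; the pictures are not rectified), "extrinsics" (4x4, takes a point from world to camera coordinates). Camera axes: x right, y down, z forward; pixel columns grow to the right and rows downward; lengths in mm; the calibration is good to about 2 mm. A picture is of the moment at which its call begins. get_calibration takes no time and is no camera call.
- manip.hand_in(): hands the job in; it is judged then, once.
The state is a dict: "t": time; "qpos": joint angles; "qvel": joint speeds; "tau": joint torques, N m; "position": TCP position; "tcp_rot": TCP orientation; "ft_force": force on the tool from outside, world axes, zero at the start; "wrist_torque": the same for the moment, N m; "opening": opening from 0.0 (shut) to 1.0 (fully open); "gripper_force": force on a finger pad.
Only numpy, scipy, OpenCV 4.12 (cv2) and the standard library are available. Lean on these libraries where they do the work, as an engineer would, in place of code of your own. Each camera call takes 0.05 s, during which the arm holds its last target. There are 200 camera calls.

## Task

The weight hanger on the bracket already carries the large slotted disc. Get the small slotted disc from the loading deck fully home around the hanger's rod, flat on top of the large one, with the large disc turned (its pin is there for that) so that the two slots end up about a quarter turn or more apart and neither disc can slide off; the large disc must still be fully home too. Do not let a disc fall, and leave the mouse, jig and jar where they are.

Things in the scene. Friction and masses are not known exactly. Their poses are not given: they have to be found in the camera images.
- weight_stand: White painted stand fixed to the table. Origin: on the table top, on the axis of the hanger's vertical rod. Its x axis points from the loading deck over the hanger to the post; z up. The hanger hangs from a horizontal arm (16 mm wide, 124 to 134 mm above the table) that runs from the rod along +x to the post (front face at x = 98 mm).
- large_disc: Dark steel disc with a slot, 100 mm diameter, 14 mm thick, 0.6 to 0.85 kg, loose, lying on the hanger's pan (underside 60 mm above the table), rod in its slot, slot roughly towards the post. Origin: centre of its underside, on the rod's axis when fully home (rod at the slot's closed end). x axis: from the centre out through the slot; z up. Turns about the rod with plain friction.
- large_pin (a point): Upright steel pin of the large disc, 8 mm diameter, rising 32 mm above the disc's top, 42 mm from its centre, on the side away from the slot; this point is on its axis 16 mm above the disc's top. On the deck's side it blocks the small disc's way in; at right angles to that way it leaves 4 mm beside a centred small disc.
- large_mouth (a point): Top of the large disc's rim at the middle of the slot's mouth, 50 mm from the centre. The slot is 14 mm wide, starts 6 mm behind the centre and flares to 24 mm at the rim.
- small_disc: Dark steel disc with a slot, no pin, 68 mm diameter, 16 mm thick, 0.32 to 0.46 kg, loose on the deck, slot roughly towards the rod. Origin: centre of its underside, on the rod's axis when fully home. x axis: from the centre out through the slot; z up. Slot 14 mm wide from x = -6 to 17 mm, then flaring to 30 mm at the rim, so the rod guides it straight when its rim is pushed.
- mouse: Black computer mouse, 105 x 60 x 33 mm, loose on the table; leave alone. Origin: centre of its underside.
- jig: Brass marking jig with grooves, 100 x 45 x 19 mm, loose on the table; leave alone. Origin: centre of its underside.
- polish_jar: Closed jar, 64 mm diameter, 75 mm high, loose on the table; leave alone. Origin: centre of its underside.
- hanger_seat (a point): Centre of the top of the hanger's round pan (84 mm diameter), 60 mm above the table, on the axis of the rod (10 mm diameter), which rises from here to the arm.
- deck_mid (a point): Centre of the loading deck's top, 75 mm above the table, 1 mm above the large disc's top: a flat aluminium slab without rims, 124 mm along the stand's x (x = -179 to -55 mm) and 110 mm wide.
There are look-alikes about, which are no part of the job. Of the things shaped like the small_disc, the steel one is meant. Several things have the shape of the large_disc; the one meant has the colours described above.

How it is judged (in metres and radians):
At the end, for the whole second after the job is handed in: Both discs lie flat (within 5 degrees) and at rest on the hanger, the small one directly on the large one, each centred on the rod within 7 mm (rod at the slot's closed end), and their slots point at least about 75 degrees apart, either way round (horizontal distance between each of large_disc, small_disc and weight_stand below 0.007 m and x of large_mouth in the frame of small_disc below 0.013 m and height (world z) of large_disc between 0.056 and 0.064 m and height (world z) of small_disc between 0.07 and 0.078 m and angle between each of large_disc, small_disc's own z axis and vertical below 0.08 rad and linear speed of each of large_disc, small_disc below 0.02 m/s); the robot touches nothing.
It fails at once if the large disc falls off the hanger (height (world z) of large_disc below 0.045 m).
It fails at once if the small disc falls off the deck or the hanger (height (world z) of small_disc below 0.058 m).
It fails at once if the mouse is moved (distance of mouse from where it was at the start of the episode above 0.02 m).
It fails at once if the jig is moved (distance of jig from where it was at the start of the episode above 0.02 m).
It fails at once if the jar is moved (distance of polish_jar from where it was at the start of the episode above 0.02 m).
It also fails if it takes over 50 s, if anything falls off the work surface, if the arm or the gripper's body presses on something with over 40 N, if the wrist force passes 120 N, or if a joint passes its speed limit or range.

## Working session

There is one attempt and no reset: what is moved stays moved. The work goes in short steps, Python scripts to look and compute and a tool call to move; the robot and the scene stay as the last step left them, time stands still between calls to the robot, and variables do not carry over. Pictures are saved under pics/ and viewed, at most 10 in all, crops included, and the job is handed in when it is done.

Besides the shell and the picture viewer there is one more tool, called by a JSON object that holds its "name" and its "arguments". send_rows: Moves the arm, as the interface text tells. Its arguments: {"type":"object","properties":{"targets":{"type":"array"},"newtons":{"type":"number"}},"required":["targets"]}

```bash
mkdir -p pics; ls
cat > h.py <<'E'
import numpy as np, cv2
from plant import telemetry, vision, manip
from scipy.spatial.transform import Rotation as R
def snap(n):
    p,d=vision.read_camera(n); np.savez('/tmp/'+n,p=p,d=d); return p,d
def load(n):
    z=np.load('/tmp/'+n+'.npz'); return z['p'],z['d']
def ray(n,u,v):
    c=vision.get_calibration(n); K=np.array(c['intrinsics'],float); E=np.array(c['extrinsics'],float)
    q=cv2.undistortPoints(np.array([[[u,v]]],float),K,np.array(c['dist'],float))[0,0]
    Rr=E[:3,:3]; o=-Rr.T@E[:3,3]; return o,Rr.T@np.array([q[0],q[1],1.0])
def atz(n,u,v,z):
    o,r=ray(n,u,v); return o+r*(z-o[2])/r[2]
def atd(n,u,v,d):
    o,r=ray(n,u,v); return o+r*d
def proj(n,P):
    c=vision.get_calibration(n); E=np.array(c['extrinsics'],float)
    return cv2.projectPoints(np.array(P,float).reshape(-1,1,3),cv2.Rodrigues(E[:3,:3])[0],E[:3,3],np.array(c['intrinsics'],float),np.array(c['dist'],float))[0][:,0]
E
python3 - <<'E'
from h import *
for n in ('top','scene'):
    p,d=snap(n); cv2.imwrite(f'pics/{n}0.png',p[...,::-1])
    c=vision.get_calibration(n); E=np.array(c['extrinsics']); print(n,-E[:3,:3].T@E[:3,3],E[2,:3])
s=telemetry.sense(); print(s)
E
```

```text
pics
top [ 526.89885919   -5.55987255 1080.30570082] [ 0.05389196 -0.02377746 -0.99826364]
scene [1113.31460395  281.41805553 1024.86046019] [-0.47238597 -0.2533176  -0.84420476]
{'t': 0.1, 'qpos': array([-1.39510079,  0.47768133,  0.02239056,  1.55629739, -0.01150936,
        1.10926759, -0.08312148]), 'qvel': array([ 0.00036824, -0.00079725,  0.00026549, -0.00450127, -0.00117749,
        0.00160653,  0.00102867]), 'tau': array([ 3.69886533e-03, -5.84089923e+01,  1.53932054e+00, -2.73317277e+01,
       -5.42785751e-02,  1.30532373e-02,  2.73989036e-05]), 'position': array([188.89347627, 647.50500732, 221.82737745]), 'tcp_rot': array([-4.70789094e-05,  1.41445593e-01,  9.89945737e-01, -7.60978714e-04]), 'ft_force': array([0.08225719, 0.70200387, 0.47262713]), 'wrist_torque': array([-0.00091716, -0.01383111, -0.02544031]), 'gripper_force': 0.0, 'opening': 0.9980521115154012}
```

View pics/top0.png

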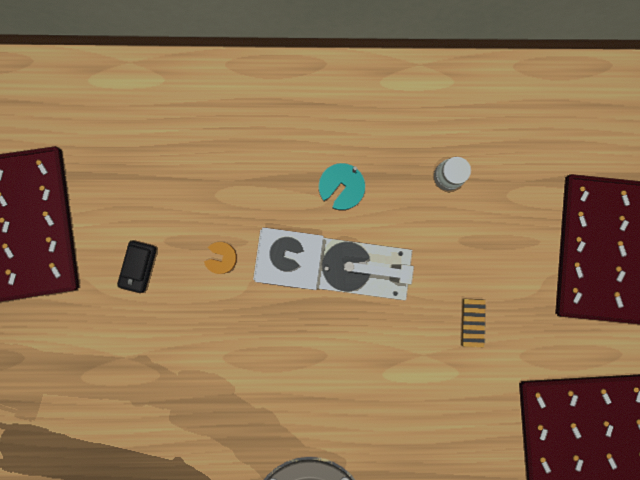

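View pics/scene0.png

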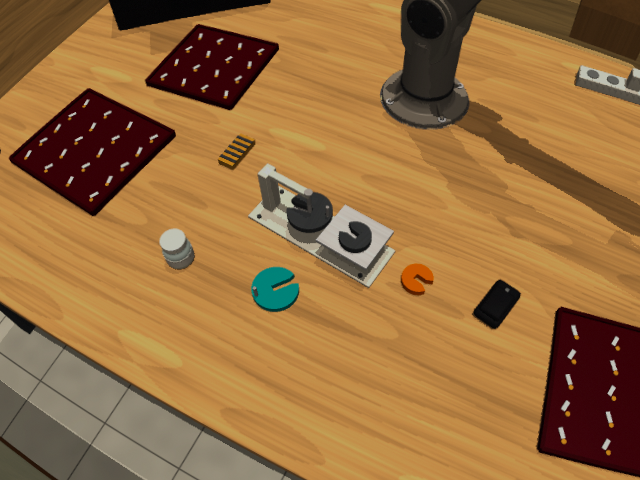

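Small-disc candidates in the top view are the steel one on the deck at (287,254) and the orange one at (220,257), so I take the steel one. Large-disc candidates are the dark one on the hanger at (347,266) and the teal one at (342,186), so I take the dark one. The mouse is at (137,266), the jar at (453,173) and the jig at (473,323).

Run:
```python
from h import *
p,d=load('top'); c=p[215:310,245:425]; a=cv2.resize(c,None,fx=4.4,fy=4.4,interpolation=cv2.INTER_CUBIC)
cv2.imwrite('pics/ct.png',a[...,::-1])
p,d=load('scene'); c=p[155:285,240:400]; a=cv2.resize(c,None,fx=4.6,fy=4.6,interpolation=cv2.INTER_CUBIC)
cv2.imwrite('pics/cs.png',a[...,::-1])
```

```text
(no output)
```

View pics/ct.png

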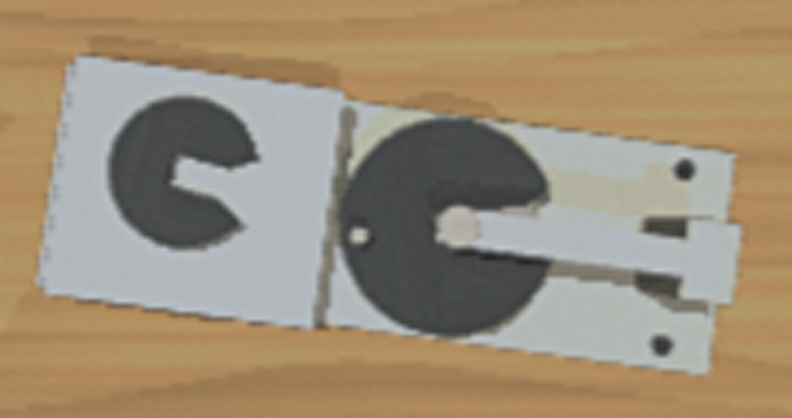

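View pics/cs.png

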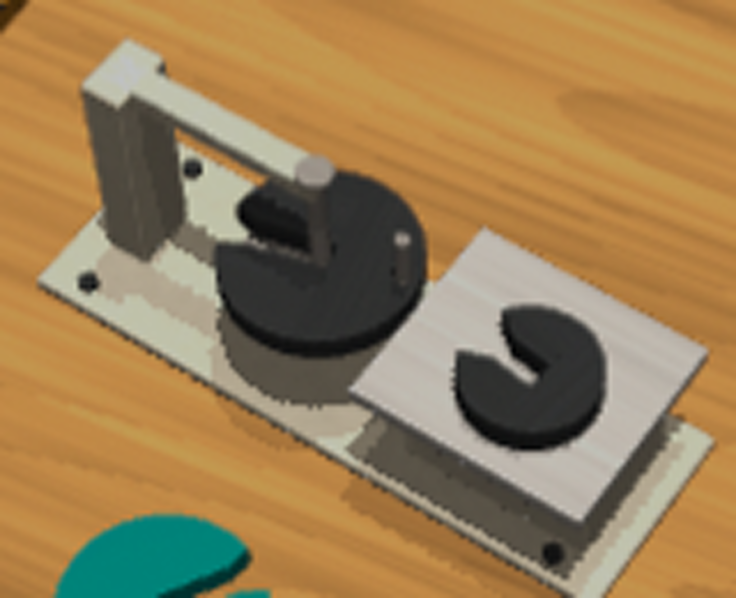

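The crops show the steel small disc at about (287,254) with its slot towards the rod. The large disc's pin is on the deck side at about (326,268), and the rod top is at about (349,266).

```bash
cat >> h.py <<'E'
def circ(n,p,lo,hi,z,r):
    # robust circle fit (radius known) of dark-blob outline unprojected to plane z
    from scipy.optimize import least_squares
    g=p.astype(int).max(2); m=np.zeros(g.shape,np.uint8); m[lo[1]:hi[1],lo[0]:hi[0]]=(g<120)[lo[1]:hi[1],lo[0]:hi[0]]
    k,l,st,_=cv2.connectedComponentsWithStats(m); i=1+np.argmax(st[1:,4]); m=(l==i).astype(np.uint8)
    c=max(cv2.findContours(m,cv2.RETR_EXTERNAL,cv2.CHAIN_APPROX_NONE)[0],key=len)[:,0]
    P=np.array([atz(n,u,v,z)[:2] for u,v in c])
    f=lambda x:np.hypot(*(P-x[:2]).T)-x[2]
    s=least_squares(f,[*P.mean(0),r],loss='cauchy',f_scale=1.0); return s.x,np.sum(abs(f(s.x))<1.5),len(P)
E
python3 - <<'E'
from h import *
p,d=load('top'); ps,ds=load('scene')
T=lambda u,v:((u+.5)/4.4-.5+245,(v+.5)/4.4-.5+215)
S=lambda u,v:((u+.5)/4.6-.5+240,(v+.5)/4.6-.5+155)
C=np.array([atz('top',*T(*c),75) for c in [(78,56),(342,93),(318,327),(42,290)]])
print(C.round(1)); ex=(C[1]-C[0]+C[2]-C[3]); ex/=np.linalg.norm(ex); m=C.mean(0); print('ex',ex,'rod from deck',m+117*ex)
Cs=np.array([atz('scene',*S(*c),75) for c in [(352,392),(486,229),(708,353),(580,520)]]); print(Cs.round(1),'mid',Cs.mean(0))
e2=Cs[2]+Cs[3]-Cs[0]-Cs[1]; e2/=-np.linalg.norm(e2); print('ex2',e2,'rod',Cs.mean(0)+117*e2)
print('rodtop T',atz('top',*T(460,227),134),'S',atz('scene',*S(316,172),134))
print('pin top T',atz('top',*T(359,234),106),'S',atz('scene',*S(403,239),106))
print('large',circ('top',p,(318,235),(375,290),74,50),circ('scene',ps,(280,185),(340,235),74,50))
print('small',circ('top',p,(262,232),(310,275),91,34),circ('scene',ps,(335,215),(375,258),91,34))
for q in [(256,159),(241,226),(175,168)]: print('mouth T',atz('top',*T(*q),91))
for q in [(503,314),(458,352)]: print('mouth S',atz('scene',*S(*q),91))
for q in [(710,255),(600,238),(460,227),(183,210),(100,250)]:
    u,v=T(*q); dd=d[int(round(v)),int(round(u))]; print(q,atd('top',u,v,dd).round(1))
E
```

```text
[[600.1  91.9  75. ]
 [582.9 -28.5  75. ]
 [476.4 -17.3  75. ]
 [493.7 107.9  75. ]]
ex [-0.13872083 -0.99033153  0.        ] rod from deck [522.05058844 -77.37708655  75.        ]
[[585.8 -27.7  75. ]
 [476.9 -13.1  75. ]
 [495.2 108.2  75. ]
 [600.7  92.4  75. ]] mid [539.65931806  39.93829705  75.        ]
ex2 [-0.13647316 -0.99064377 -0.        ] rod [523.69195858 -75.96702392  75.        ]
rodtop T [521.89674658 -77.72548501 134.        ] S [521.42547196 -77.23601014 134.        ]
pin top T [518.80497516 -35.15008504 106.        ] S [519.38720096 -34.92186525 106.        ]
large (array([522.07528492, -76.46503937,  48.68134601]), np.int64(96), 197) (array([532.03007316, -80.6968088 ,  57.30347941]), np.int64(67), 187)
small (array([546.77585951,  42.64749818,  33.09662492]), np.int64(82), 123) (array([554.13997795,  46.12668211,  35.23684131]), np.int64(47), 114)
mouth T [552.44242943  10.54160718  91.        ]
mouth T [522.4360725   17.28714155  91.        ]
mouth T [548.49963913  46.84480795  91.        ]
mouth S [527.20939019  19.50322502  91.        ]
mouth S [554.76064191  10.33243461  91.        ]
(710, 255) [ 509.6 -185.1  135.6]
(600, 238) [ 517.  -137.6  136.7]
(460, 227) [521.9 -77.5 137.4]
(183, 210) [529.7  43.1  93. ]
(100, 250) [511.7  81.4  78.4]
```

{"name": "send_rows", "arguments": {"targets": [[-0.5, -0.08, 0, 0, 0, 0.32, -1], [-0.97, -0.155, 0, 0, 0, 0.65, -1], [-0.97, -0.155, 0, 0, 0, 0.65, -1], [-0.97, -0.155, 0, 0, 0, 0.65, -1], [-0.97, -0.155, 0, 0, 0, 0.65, -1]], "newtons": 25}}

```text
t: 0.52
position: [341.2, 551.8, 222.4]
tcp_rot: [0.0, 0.293, 0.956, -0.0]
ft_force: [-0.4, 0.2, 0.9]
opening: 1.001
gripper_force: 0.0
```

{"name": "send_rows", "arguments": {"targets": [[-0.97, -0.155, 0, 0, 0, 0.65, -1], [-0.97, -0.155, 0, 0, 0, 0.65, -1], [-0.97, -0.155, 0, 0, 0, 0.65, -1], [-0.97, -0.155, 0, 0, 0, 0.65, -1], [-0.97, -0.155, 0, 0, 0, 0.65, -1]]}}

```text
t: 0.93
position: [464.4, 399.7, 222.5]
tcp_rot: [0.0, 0.451, 0.893, -0.0]
ft_force: [0.7, 0.2, -0.8]
opening: 1.002
gripper_force: 0.0
```

{"name": "send_rows", "arguments": {"targets": [[-0.97, -0.155, 0, 0, 0, 0.65, -1], [-0.97, -0.155, 0, 0, 0, 0.65, -1], [-0.97, -0.155, 0, 0, 0, 0.65, -1], [-0.97, -0.155, 0, 0, 0, 0.65, -1], [-0.97, -0.155, 0, 0, 0, 0.65, -1]]}}

```text
t: 1.35
position: [529.8, 215.4, 222.6]
tcp_rot: [0.0, 0.596, 0.803, -0.0]
ft_force: [0.6, -0.6, -0.6]
opening: 1.001
gripper_force: 0.0
```

{"name": "send_rows", "arguments": {"targets": [[-0.97, -0.155, 0, 0, 0, 0.65, -1], [-0.97, -0.155, 0, 0, 0, 0.65, -1], [-0.97, -0.155, 0, 0, 0, 0.65, -1], [-0.97, -0.155, 0, 0, 0, 0.65, -1], [0, 0, 0, 0, 0, 0, -1]]}}

```text
t: 1.77
position: [534.4, 51.4, 223.0]
tcp_rot: [0.001, 0.703, 0.711, -0.001]
ft_force: [0.6, -0.5, 0.9]
opening: 1.003
gripper_force: 0.0
```

```bash
cat >> h.py <<'E'
ROD=np.array([522.2,-77.2]); EX=np.array([-.1376,-.9905]); EY=np.array([.9905,-.1376]); AZ0=np.degrees(np.arctan2(EY[1],EY[0]))
def sxy(x,y): return ROD+x*EX+y*EY
def st(P): return np.array([(np.array(P)[:2]-ROD)@EX,(np.array(P)[:2]-ROD)@EY])
def cur():
    s=telemetry.sense(); w,a,b,c=s['tcp_rot']; M=R.from_quat([a,b,c,w]).as_matrix(); return s['position'],M
def plan(pts):
    """pts: list of (stand x, stand y, z, yaw of tool y in stand deg[90=stand y]); rows from current pose"""
    p,M=cur(); az=np.degrees(np.arctan2(M[1,1],M[0,1])); p=p.copy()
    for x,y,z,a in pts:
        t=np.array([*sxy(x,y),z]); ta=a-90+AZ0; d=(t-p)/40
        yv=np.array([np.cos(np.radians(az)),np.sin(np.radians(az))]); xv=np.array([-yv[1],yv[0]])
        print(np.round([d[:2]@xv,d[:2]@yv,-d[2],-((ta-az+180)%360-180)/6],3).tolist()); p,az=t,ta
E
python3 - <<'E'
from h import *
print(st([519.1,-35.0]), AZ0); plan([(-41.5,-8.9,222,90)])
E
```

```text
[-41.37254  -8.87727] -7.908896741296793
[-2.151, -0.407, 0.025, 1.427]
```

{"name": "send_rows", "arguments": {"targets": [[-0.72, -0.136, 0, 0, 0, 0, -1], [-0.72, -0.136, 0, 0, 0, 0, -1], [-0.71, -0.135, 0, 0, 0, 0, -1], [0, 0, 0.7, 0, 0, 0.72, -1], [0, 0, 0.7, 0, 0, 0.71, -1]]}}

```text
t: 2.18
position: [522.2, -27.5, 167.6]
tcp_rot: [0.001, 0.752, 0.66, 0.002]
ft_force: [0.1, 0.7, -0.6]
opening: 1.002
gripper_force: 0.0
```

Run:
```python
from h import *
plan([(-41.5,-8.9,84,90)])
p,d=snap('scene'); c=p[155:285,240:400]
cv2.imwrite('pics/s1.png',cv2.resize(p[100:300,200:440],None,fx=3.3,fy=3,interpolation=cv2.INTER_CUBIC)[...,::-1])
```

```text
[-0.192, -0.053, 2.089, 0.073]
```

Run:
```python
from h import *
print(cur()[0]); plan([(-41.5,-8.9,84,90)])
```

```text
[518.28282247 -25.97360403 161.72379539]
[-0.218, 0.049, 1.943, 0.055]
```

{"name": "send_rows", "arguments": {"targets": [[-0.22, 0.03, 0, 0, 0, 0.05, -1], [0, 0, 0, 0, 0, 0, -1], [0, 0, 0, 0, 0, 0, -1]]}}

```text
t: 2.48
position: [522.3, -34.2, 168.0]
tcp_rot: [0.001, 0.75, 0.661, 0.001]
ft_force: [0.8, -0.0, -0.7]
opening: 1.0
gripper_force: 0.0
```

Run:
```python
from h import *
print(cur()[0]); plan([(-41.5,-8.9,84,90)])
```

```text
[522.32544592 -34.22678325 168.0370965 ]
[-0.026, -0.078, 2.101, 0.111]
```

{"name": "send_rows", "arguments": {"targets": [[0, -0.05, 0.7, 0, 0, 0.05, -1], [0, 0, 0.7, 0, 0, 0, -1], [0, 0, 0.6, 0, 0, 0, -1], [0, 0, 0, 0, 0, 0, -1], [0, 0, 0, 0, 0, 0, -1]]}}

```text
t: 2.9
position: [519.7, -33.0, 87.2]
tcp_rot: [-0.0, 0.752, 0.659, -0.0]
ft_force: [-0.0, 0.5, 0.5]
opening: 1.002
gripper_force: 0.0
```

Run:
```python
from h import *
print(cur()[0]); plan([(-41.5,-8.9,84,90)])
```

```text
[519.67363258 -33.01002298  87.23306311]
[-0.048, -0.008, 0.081, 0.066]
```

{"name": "send_rows", "arguments": {"targets": [[-0.05, 0, 0.06, 0, 0, 0.07, 1], [0, 0, 0, 0, 0, 0, 1], [0, 0, 0, 0, 0, 0, 1], [0, 0, 0, 0, 0, 0, 1], [0, 0, 0, 0, 0, 0, 1]], "newtons": 20}}

```text
t: 3.32
position: [519.7, -35.0, 85.0]
tcp_rot: [0.0, 0.755, 0.656, 0.001]
ft_force: [0.0, 0.2, 0.9]
opening: 0.662
gripper_force: 0.0
```

{"name": "send_rows", "arguments": {"targets": [[0, 0, 0, 0, 0, 0, 1], [0, 0, 0, 0, 0, 0, 1], [0, 0, 0, 0, 0, 0, 1]]}}

```text
t: 3.57
position: [519.3, -35.0, 84.3]
tcp_rot: [0.0, 0.755, 0.656, 0.0]
ft_force: [0.2, -0.5, -0.1]
opening: 0.433
gripper_force: 0.0
```

Run:
```python
from h import *
p,M=cur(); s=telemetry.sense(); print(p,st(p),s['opening'],s['gripper_force'],s['ft_force'])
q=st(p); r=np.hypot(*q); a0=np.degrees(np.arctan2(q[1],q[0]))%360; print(r,a0)
n=18; pts=[]
for i in range(1,n+1):
    f=i/n; a=a0+(302-a0)*f; rr=r+(42-r)*f
    pts.append((rr*np.cos(np.radians(a)),rr*np.sin(np.radians(a)),p[2],90+90*f))
plan(pts)
```

```text
[519.26307243 -35.03046206  84.32694067] [-41.36480609  -8.71155518] 0.43298112946322714 0.0 [ 0.15074216 -0.48204176 -0.07582988]
42.27219389794452 191.89286906535378
[-0.03, -0.109, -0.0, -0.844]
[-0.032, -0.108, -0.0, -0.833]
[-0.034, -0.108, -0.0, -0.833]
[-0.036, -0.107, -0.0, -0.833]
[-0.038, -0.106, -0.0, -0.833]
[-0.04, -0.105, -0.0, -0.833]
[-0.042, -0.104, -0.0, -0.833]
[-0.044, -0.104, -0.0, -0.833]
[-0.046, -0.103, -0.0, -0.833]
[-0.048, -0.102, -0.0, -0.833]
[-0.05, -0.101, -0.0, -0.833]
[-0.052, -0.1, -0.0, -0.833]
[-0.054, -0.099, -0.0, -0.833]
[-0.056, -0.098, -0.0, -0.833]
[-0.057, -0.096, -0.0, -0.833]
[-0.059, -0.095, -0.0, -0.833]
[-0.061, -0.094, -0.0, -0.833]
[-0.063, -0.093, -0.0, -0.833]
```

{"name": "send_rows", "arguments": {"targets": [[0, 0, 0, 0, 0, 0, 1], [0, 0, 0, 0, 0, 0, 1], [0, 0, 0, 0, 0, 0, 1], [0, 0, 0, 0, 0, 0, 1], [0, 0, 0, 0, 0, 0, 1]]}}

```text
t: 3.98
position: [518.9, -35.0, 84.2]
tcp_rot: [-0.0, 0.755, 0.656, -0.0]
ft_force: [-0.5, 0.4, 0.9]
opening: 0.087
gripper_force: 20.0
```

{"name": "send_rows", "arguments": {"targets": [[0, 0, 0, 0, 0, 0, 1], [0, 0, 0, 0, 0, 0, 1], [0, 0, 0, 0, 0, 0, 1], [0, 0, 0, 0, 0, 0, 1], [0, 0, 0, 0, 0, 0, 1]]}}

```text
t: 4.4
position: [518.9, -35.0, 84.2]
tcp_rot: [-0.0, 0.755, 0.656, -0.0]
ft_force: [-2.0, 0.5, 1.1]
opening: 0.086
gripper_force: 20.0
```

{"name": "send_rows", "arguments": {"targets": [[0, 0, 0, 0, 0, 0, 1], [0, 0, 0, 0, 0, 0, 1]]}}

```text
t: 4.57
position: [518.9, -35.0, 84.2]
tcp_rot: [-0.0, 0.755, 0.656, -0.0]
ft_force: [-1.4, 0.5, 1.3]
opening: 0.084
gripper_force: 20.0
```

{"name": "send_rows", "arguments": {"targets": [[-0.03, -0.109, 0, 0, 0, -0.84, 1], [-0.032, -0.108, 0, 0, 0, -0.83, 1], [-0.034, -0.108, 0, 0, 0, -0.83, 1], [-0.036, -0.107, 0, 0, 0, -0.83, 1], [-0.038, -0.106, 0, 0, 0, -0.83, 1]]}}

```text
t: 4.98
position: [499.7, -42.6, 84.4]
tcp_rot: [0.002, 0.593, 0.805, 0.001]
ft_force: [3.2, 0.5, -4.3]
opening: 0.085
gripper_force: 20.0
```

{"name": "send_rows", "arguments": {"targets": [[-0.04, -0.105, 0, 0, 0, -0.83, 1], [-0.042, -0.104, 0, 0, 0, -0.83, 1], [-0.044, -0.104, 0, 0, 0, -0.83, 1], [0, 0, 0, 0, 0, 0, 1]]}}

```text
t: 5.32
position: [489.8, -51.8, 84.6]
tcp_rot: [0.001, 0.484, 0.875, 0.001]
ft_force: [2.2, 1.3, -4.0]
opening: 0.08
gripper_force: 20.0
```

Run:
```python
from h import *
p,M=cur(); s=telemetry.sense(); print(p,st(p),s['opening'],s['gripper_force'],s['ft_force'])
q=st(p); r=np.hypot(*q); a0=np.degrees(np.arctan2(q[1],q[0]))%360; yaw=np.degrees(np.arctan2(M[1,1],M[0,1]))-AZ0+90;print(r,a0,yaw)
```

```text
[489.84657186 -51.76838678  84.55611939] [-20.73818118 -35.54546055] 0.07964909441074154 19.99698042869568 [ 2.19530538  1.31831258 -4.03741123]
41.15278756610921 239.73955910214858 130.0323031254404
```

Low forces and the pin tracks the arc. Continuing.

{"name": "send_rows", "arguments": {"targets": [[-0.045, -0.103, 0, 0, 0, -0.83, 1], [-0.048, -0.102, 0, 0, 0, -0.83, 1], [-0.05, -0.101, 0, 0, 0, -0.83, 1], [-0.052, -0.1, 0, 0, 0, -0.83, 1], [-0.054, -0.099, 0, 0, 0, -0.83, 1]]}}

```text
t: 5.73
position: [481.4, -70.7, 84.4]
tcp_rot: [0.001, 0.284, 0.959, 0.001]
ft_force: [2.2, 6.6, -1.7]
opening: 0.087
gripper_force: 20.0
```

{"name": "send_rows", "arguments": {"targets": [[-0.056, -0.098, 0, 0, 0, -0.83, 1], [-0.057, -0.096, 0, 0, 0, -0.83, 1], [-0.059, -0.095, 0, 0, 0, -0.83, 1], [-0.061, -0.094, 0, 0, 0, -0.83, 1], [-0.063, -0.093, 0, 0, 0, -0.83, 1]]}}

```text
t: 6.15
position: [482.7, -91.5, 84.1]
tcp_rot: [-0.001, 0.07, 0.998, 0.002]
ft_force: [-5.1, 11.3, 6.3]
opening: 0.082
gripper_force: 20.0
```

{"name": "send_rows", "arguments": {"targets": [[0, 0, 0, 0, 0, 0, 1], [0, 0, 0, 0, 0, 0, 1]]}}

```text
t: 6.32
position: [483.0, -92.8, 84.1]
tcp_rot: [-0.001, 0.073, 0.997, 0.001]
ft_force: [-2.7, 5.8, 3.1]
opening: 0.086
gripper_force: 20.0
```

Run:
```python
from h import *
p,M=cur(); s=telemetry.sense(); print(p,st(p),s['opening'],s['gripper_force'],s['ft_force'])
q=st(p); r=np.hypot(*q); a0=np.degrees(np.arctan2(q[1],q[0]))%360; yaw=np.degrees(np.arctan2(M[1,1],M[0,1]))-AZ0+90;print(r,a0,yaw)
plan([(42*np.cos(np.radians(302)),42*np.sin(np.radians(302)),84.5,180)])
```

```text
[482.95142447 -92.78080511  84.1390269 ] [ 20.83339145 -36.73179528] 0.08630596143139464 20.003076195716858 [-2.66614356  5.78223838  3.09874555]
42.22860385567166 299.56086541207674 179.57434307399933
[-0.028, -0.035, -0.009, -0.071]
```

{"name": "send_rows", "arguments": {"targets": [[0, 0, 0, 0, 0, 0, -1], [0, 0, 0, 0, 0, 0, -1], [0, 0, 0, 0, 0, 0, -1], [0, 0, 0, 0, 0, 0, -1], [0, 0, -0.3, 0, 0, 0, -1]]}}

```text
t: 6.73
position: [482.2, -94.6, 94.8]
tcp_rot: [-0.002, 0.073, 0.997, -0.0]
ft_force: [0.4, 0.2, 0.5]
opening: 0.426
gripper_force: 0.0
```

{"name": "send_rows", "arguments": {"targets": [[0, 0, -0.8, 0, 0, 0, -1], [0, 0, -0.9, 0, 0, 0, -1], [0, 0, -0.9, 0, 0, 0, -1], [0, 0, -0.5, 0, 0, 0, -1], [0, 0, 0, 0, 0, 0, -1]]}}

```text
t: 7.15
position: [486.4, -95.2, 225.0]
tcp_rot: [0.004, 0.073, 0.997, 0.0]
ft_force: [0.5, -0.5, -0.0]
opening: 0.802
gripper_force: 0.0
```

Run:
```python
from h import *
p,M=cur(); print(p,st(p))
yaw=np.degrees(np.arctan2(M[1,1],M[0,1]))-AZ0+90;print(yaw)
p,d=snap('top'); cv2.imwrite('pics/t1.png',cv2.resize(p[200:320,230:430],None,fx=4,fy=4,interpolation=cv2.INTER_CUBIC)[...,::-1])
```

```text
[486.42489776 -95.16272815 224.96024452] [ 22.7147363  -32.96356738]
179.55200788995614
```

View pics/t1.png

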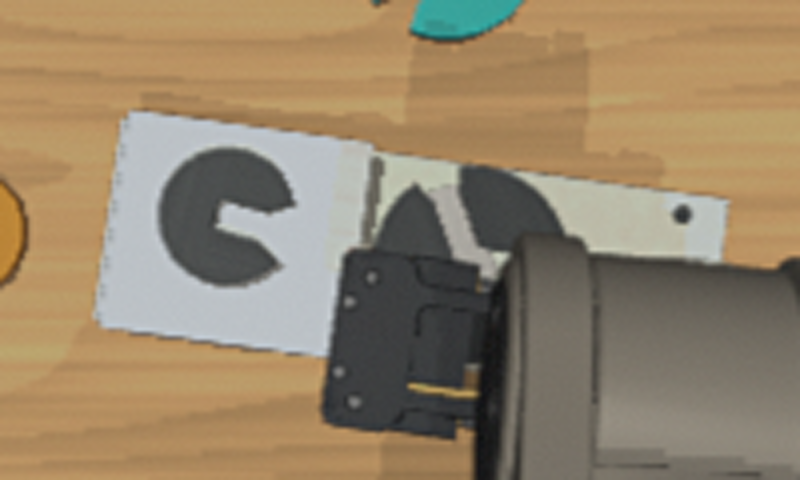

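In t1 the large disc's slot points up-left at about crop (440,190), roughly 120° from the stand's x. The small disc is untouched at crop (228,216).

{"name": "send_rows", "arguments": {"targets": [[0.13, 0.214, 0, 0, 0, 0.97, -1], [0.13, 0.214, 0, 0, 0, 0.97, -1], [0.13, 0.214, 0, 0, 0, 0.97, -1], [0.13, 0.214, 0, 0, 0, 0.97, -1], [0.13, 0.214, 0, 0, 0, 0.97, -1]], "newtons": 30}}

```text
t: 7.62
position: [472.5, -45.7, 218.5]
tcp_rot: [-0.001, 0.323, 0.946, -0.001]
ft_force: [0.5, 0.2, -1.3]
opening: 0.998
gripper_force: 0.0
```

{"name": "send_rows", "arguments": {"targets": [[0.13, 0.214, 0, 0, 0, 0.97, -1], [0.13, 0.214, 0, 0, 0, 0.97, -1], [0.13, 0.214, 0, 0, 0, 0.97, -1], [0.13, 0.214, 0, 0, 0, 0.97, -1], [0.13, 0.214, 0, 0, 0, 0.97, -1]]}}

```text
t: 8.03
position: [487.9, 1.6, 218.5]
tcp_rot: [-0.001, 0.55, 0.835, -0.001]
ft_force: [0.3, -0.0, 0.8]
opening: 1.0
gripper_force: 0.0
```

{"name": "send_rows", "arguments": {"targets": [[0.13, 0.214, 0, 0, 0, 0.97, -1], [0.13, 0.214, 0, 0, 0, 0.97, -1], [0.13, 0.214, 0, 0, 0, 0.97, -1], [0.13, 0.214, 0, 0, 0, 0.97, -1], [0.13, 0.214, 0, 0, 0, 0.97, -1]]}}

```text
t: 8.45
position: [524.3, 35.5, 218.4]
tcp_rot: [-0.001, 0.742, 0.67, -0.001]
ft_force: [-0.6, 0.6, -0.6]
opening: 1.001
gripper_force: 0.0
```

{"name": "send_rows", "arguments": {"targets": [[0.13, 0.214, 0, 0, 0, 0.97, -1], [0.13, 0.214, 0, 0, 0, 0.97, -1], [0, 0, 0, 0, 0, 0, -1], [0, 0, 0, 0, 0, 0, -1], [0, 0, 0, 0, 0, 0, -1]]}}

```text
t: 8.87
position: [542.4, 42.5, 219.2]
tcp_rot: [-0.0, 0.804, 0.594, -0.001]
ft_force: [-0.5, 0.0, 1.6]
opening: 0.999
gripper_force: 0.0
```

Run:
```python
from h import *
p,M=cur(); print(p,st(p)); plan([(-122,8,120,81),(-122,8,79,81)])
```

```text
[542.4242396   42.49804248 219.15091891] [-121.34376645    3.56165868]
[0.034, 0.107, 2.479, -0.029]
[0.0, 0.0, 1.025, -0.0]
```

{"name": "send_rows", "arguments": {"targets": [[0.03, 0.107, 0.8, 0, 0, 0, -1], [0, 0, 0.9, 0, 0, 0, -1], [0, 0, 0.75, 0, 0, 0, -1], [0, 0, 0, 0, 0, 0, -1], [0, 0, 0, 0, 0, 0, -1]]}}

```text
t: 9.28
position: [546.3, 42.2, 121.4]
tcp_rot: [-0.001, 0.805, 0.594, -0.002]
ft_force: [0.4, 0.0, 0.4]
opening: 1.002
gripper_force: 0.0
```

Run:
```python
from h import *
p,M=cur(); print(p,st(p)); plan([(-122,8,79,81)])
p,d=snap('scene'); cv2.imwrite('pics/s2.png',cv2.resize(p[130:290,250:410],None,fx=3.75,fy=3.75,interpolation=cv2.INTER_CUBIC)[...,::-1])
```

```text
[546.31951512  42.22975283 121.39681517] [-121.61401546    7.45684574]
[0.012, 0.012, 1.06, -0.045]
```

View pics/s2.png

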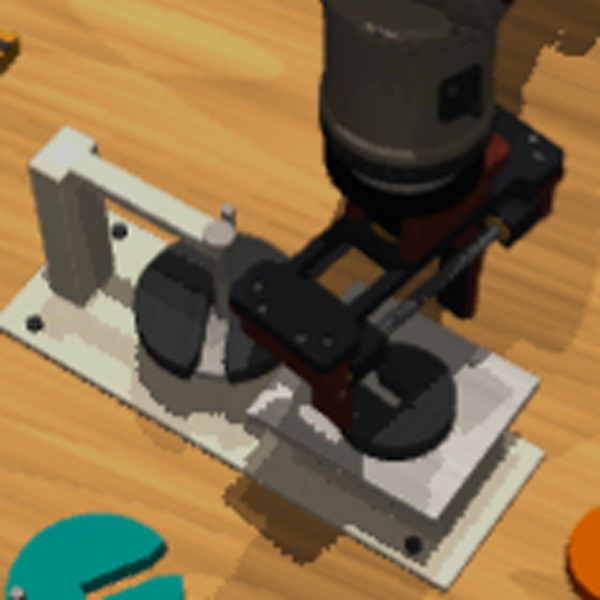

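s2 shows the gripper straddling the small disc at (405,395). The large disc's slot faces the camera and its pin at (228,212) is on the far side.

{"name": "send_rows", "arguments": {"targets": [[0.01, 0.01, 0.6, 0, 0, 0, -1], [0, 0, 0.46, 0, 0, 0, -1], [0, 0, 0, 0, 0, 0, -1], [0, 0, 0, 0, 0, 0, 1], [0, 0, 0, 0, 0, 0, 1]]}}

```text
t: 9.75
position: [549.8, 43.2, 82.0]
tcp_rot: [0.001, 0.805, 0.593, 0.001]
ft_force: [0.2, 0.2, 0.3]
opening: 0.885
gripper_force: 0.0
```

{"name": "send_rows", "arguments": {"targets": [[0, 0, 0, 0, 0, 0, 1], [0, 0, 0, 0, 0, 0, 1], [0, 0, 0, 0, 0, 0, 1], [0, 0, 0, 0, 0, 0, 1], [0, 0, 0, 0, 0, 0, 1]]}}

```text
t: 10.17
position: [548.4, 43.5, 81.4]
tcp_rot: [-0.0, 0.805, 0.593, 0.0]
ft_force: [-3.8, 0.4, 7.9]
opening: 0.769
gripper_force: 30.0
```

Run:
```python
from h import *
p,M=cur(); print(p,st(p),np.degrees(np.arctan2(M[1,1],M[0,1]))-AZ0+90)
p,d=snap('top'); cv2.imwrite('pics/t2.png',cv2.resize(p[200:320,240:380],None,fx=5,fy=5,interpolation=cv2.INTER_CUBIC)[...,::-1])
```

```text
[548.40092534  43.54124399  81.41375521] [-123.1994495     9.33802137] 80.70104755979422
```

View pics/t2.png

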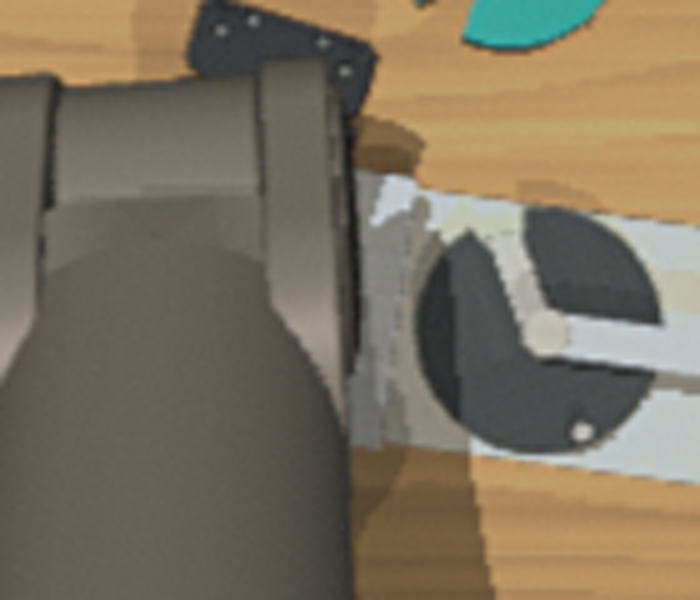

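t2 shows the large disc at about (540,330) with the pin at (582,432), clear of the way in. The grip opening of 67.7 mm matches the disc. Next I lift slightly, align and approach.

{"name": "send_rows", "arguments": {"targets": [[0, 0, -0.05, 0, 0, 0, 1], [0, -0.1, 0, 0, 0, -0.78, 1], [0, -0.12, 0, 0, 0, -0.77, 1], [0, 0, 0, 0, 0, 0, 1], [0, 0, 0, 0, 0, 0, 1]]}}

```text
t: 10.63
position: [539.9, 45.3, 82.1]
tcp_rot: [0.0, 0.755, 0.656, 0.0]
ft_force: [-0.2, 0.1, -3.6]
opening: 0.763
gripper_force: 30.0
```

Run:
```python
from h import *
p,M=cur(); print(p,st(p),telemetry.sense()['ft_force']); plan([(-50,0,82.5,90)])
```

```text
[539.88868272  45.28624934  82.06191515] [-123.75659271    0.66653232] [-0.1517649   0.09303628 -3.64894616]
[-1.844, -0.012, -0.011, -0.024]
```

{"name": "send_rows", "arguments": {"targets": [[-0.4, 0, -0.01, 0, 0, 0, 1], [-0.5, -0.01, 0, 0, 0, 0, 1], [-0.5, 0, 0, 0, 0, 0, 1], [-0.4, 0, 0, 0, 0, 0, 1], [0, 0, 0, 0, 0, 0, 1]]}}

```text
t: 11.05
position: [529.1, -30.4, 82.4]
tcp_rot: [0.001, 0.757, 0.654, -0.001]
ft_force: [-0.2, -0.2, -3.1]
opening: 0.765
gripper_force: 30.0
```

{"name": "send_rows", "arguments": {"targets": [[0, 0, 0, 0, 0, 0, 1]]}}

```text
t: 11.13
position: [529.8, -27.0, 82.4]
tcp_rot: [0.0, 0.756, 0.655, 0.0]
ft_force: [-0.1, 0.0, -2.6]
opening: 0.766
gripper_force: 30.0
```

Run:
```python
from h import *
p,M=cur(); print(p,st(p),np.degrees(np.arctan2(M[1,1],M[0,1]))-AZ0+90,telemetry.sense()['ft_force'])
p,d=snap('scene'); cv2.imwrite('pics/s3.png',cv2.resize(p[150:270,250:400],None,fx=5,fy=5,interpolation=cv2.INTER_CUBIC)[...,::-1])
```

```text
[529.78194974 -26.9655405   82.36811283] [-50.80050842   0.59765959] 89.7469242371593 [-0.11622642  0.02972084 -2.62045367]
```

View pics/s3.png

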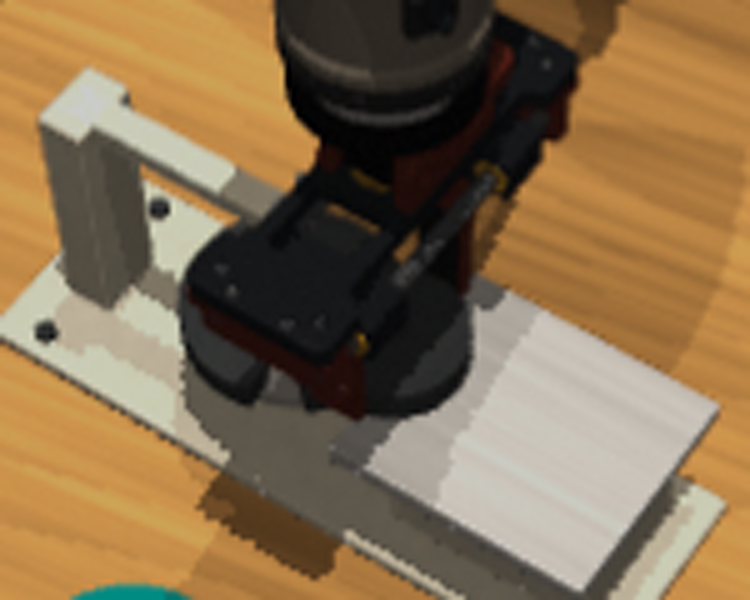

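s3 shows the disc held level at about (410,340), over the deck edge and the large disc, with its slot hidden. I advance in small steps and watch the force.

{"name": "send_rows", "arguments": {"targets": [[-0.2, -0.01, 0, 0, 0, 0, 1], [-0.2, 0, 0, 0, 0, 0, 1], [-0.2, 0, 0, 0, 0, 0, 1], [0, 0, 0, 0, 0, 0, 1]]}}

```text
t: 11.52
position: [525.4, -51.9, 82.3]
tcp_rot: [0.0, 0.755, 0.656, -0.0]
ft_force: [-0.4, -0.7, -3.6]
opening: 0.762
gripper_force: 30.0
```

{"name": "send_rows", "arguments": {"targets": [[-0.15, 0, 0, 0, 0, 0, 1], [-0.15, 0, 0, 0, 0, 0, 1], [0, 0, 0, 0, 0, 0, 1]]}}

```text
t: 11.77
position: [523.9, -63.1, 82.3]
tcp_rot: [0.0, 0.755, 0.656, -0.0]
ft_force: [0.3, 0.2, -3.1]
opening: 0.77
gripper_force: 30.0
```

Run:
```python
from h import *
p,M=cur(); s=telemetry.sense(); print(p,st(p),s['ft_force'],s['wrist_torque'],s['opening'])
```

```text
[523.93526085 -63.11755097  82.27381351] [-14.18743766  -0.21896912] [ 0.31420731  0.1518459  -3.11963886] [-0.10372101  0.11265505  0.00046254] 0.7695272289852084
```

{"name": "send_rows", "arguments": {"targets": [[-0.12, 0, 0, 0, 0, 0, 1], [-0.1, 0, 0, 0, 0, 0, 1], [0, 0, 0, 0, 0, 0, 1]]}}

```text
t: 12.02
position: [522.8, -71.3, 82.3]
tcp_rot: [0.0, 0.755, 0.656, -0.0]
ft_force: [-0.7, -1.2, -3.8]
opening: 0.768
gripper_force: 30.0
```

{"name": "send_rows", "arguments": {"targets": [[-0.05, 0, 0, 0, 0, 0, 1], [0, 0, 0, 0, 0, 0, 1]]}}

```text
t: 12.18
position: [522.7, -72.5, 82.2]
tcp_rot: [0.0, 0.754, 0.657, -0.0]
ft_force: [1.1, -0.7, -3.1]
opening: 0.766
gripper_force: 30.0
```

{"name": "send_rows", "arguments": {"targets": [[-0.05, 0, 0, 0, 0, 0, 1], [0, 0, 0, 0, 0, 0, 1]]}}

```text
t: 12.35
position: [522.4, -74.4, 82.2]
tcp_rot: [0.0, 0.754, 0.657, -0.0]
ft_force: [-0.3, -0.4, -3.3]
opening: 0.763
gripper_force: 30.0
```

Run:
```python
from h import *
p,M=cur(); s=telemetry.sense(); print(p,st(p),s['ft_force'],s['wrist_torque'],s['opening'])
```

```text
[522.39022404 -74.36136086  82.24565293] [-2.83784689 -0.20217984] [-0.26981231 -0.44038458 -3.31979498] [-0.04835777  0.05019162 -0.02960785] 0.763199789563697
```

{"name": "send_rows", "arguments": {"targets": [[-0.05, 0, 0, 0, 0, 0, 1], [0, 0, 0, 0, 0, 0, 1]]}}

```text
t: 12.52
position: [522.1, -76.5, 82.3]
tcp_rot: [0.0, 0.754, 0.657, -0.0]
ft_force: [0.2, 0.1, -4.0]
opening: 0.762
gripper_force: 30.0
```

{"name": "send_rows", "arguments": {"targets": [[-0.04, 0, 0, 0, 0, 0, 1], [0, 0, 0, 0, 0, 0, 1], [0, 0, 0, 0, 0, 0, 1]]}}

```text
t: 12.77
position: [522.0, -77.4, 82.2]
tcp_rot: [-0.0, 0.754, 0.657, 0.0]
ft_force: [0.5, 1.8, -4.1]
opening: 0.764
gripper_force: 30.0
```

Run:
```python
from h import *
p,M=cur(); s=telemetry.sense(); print(p,st(p),s['ft_force'],s['wrist_torque'],s['opening'])
```

```text
[522.03097511 -77.40131132  82.23485166] [ 0.22265669 -0.13971871] [ 0.45919269  1.84598168 -4.06805064] [ 0.31115583 -0.01837778  0.00561524] 0.7639641741941925
```

{"name": "send_rows", "arguments": {"targets": [[0, 0, 0.03, 0, 0, 0, 1], [0, 0, 0.02, 0, 0, 0, 1], [0, 0, 0, 0, 0, 0, 1], [0, 0, 0, 0, 0, 0, 1]]}}

```text
t: 13.1
position: [522.2, -77.4, 80.4]
tcp_rot: [-0.0, 0.754, 0.657, 0.0]
ft_force: [0.3, 3.2, 0.8]
opening: 0.768
gripper_force: 30.0
```

{"name": "send_rows", "arguments": {"targets": [[0, 0, 0, 0, 0, 0, -1], [0, 0, 0, 0, 0, 0, -1], [0, 0, 0, 0, 0, 0, -1], [0, 0, 0, 0, 0, 0, -1], [0, 0, 0, 0, 0, 0, -1]]}}

```text
t: 13.52
position: [522.0, -78.1, 80.3]
tcp_rot: [0.0, 0.754, 0.656, 0.0]
ft_force: [0.2, 1.2, 0.5]
opening: 0.998
gripper_force: 0.0
```

{"name": "send_rows", "arguments": {"targets": [[0, 0, -0.3, 0, 0, 0, -1], [0, 0, -0.8, 0, 0, 0, -1], [0, 0, -0.9, 0, 0, 0, -1], [0, 0, -0.9, 0, 0, 0, -1], [0, 0, -0.8, 0, 0, 0, -1]]}}

```text
t: 13.93
position: [521.9, -78.1, 230.4]
tcp_rot: [0.0, 0.754, 0.656, 0.0]
ft_force: [0.4, 0.3, -0.8]
opening: 0.999
gripper_force: 0.0
```

{"name": "send_rows", "arguments": {"targets": [[0.9, 0, 0, 0, 0, 0, -1], [0.9, 0, 0, 0, 0, 0, -1], [0.9, 0, 0, 0, 0, 0, -1], [0.9, 0, 0, 0, 0, 0, -1], [0.9, 0, 0, 0, 0, 0, -1]]}}

```text
t: 14.35
position: [546.8, 102.0, 228.5]
tcp_rot: [0.0, 0.754, 0.656, 0.0]
ft_force: [0.0, -0.7, 0.0]
opening: 1.0
gripper_force: 0.0
```

{"name": "send_rows", "arguments": {"targets": [[0.5, 0, 0, 0, 0, 0, -1], [0, 0, 0, 0, 0, 0, -1], [0, 0, 0, 0, 0, 0, -1]]}}

```text
t: 14.6
position: [549.3, 121.3, 228.0]
tcp_rot: [-0.0, 0.753, 0.658, -0.0]
ft_force: [0.1, -0.4, -0.8]
opening: 1.0
gripper_force: 0.0
```

Run:
```python
from h import *
a=[]
p,d=snap('top'); a.append(cv2.resize(p[220:310,300:400],None,fx=4,fy=4,interpolation=cv2.INTER_CUBIC))
p,d=snap('scene'); a.append(cv2.resize(p[160:250,250:350],None,fx=4,fy=4,interpolation=cv2.INTER_CUBIC))
cv2.imwrite('pics/f.png',np.hstack(a)[...,::-1])
```

```text
(no output)
```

View pics/f.png

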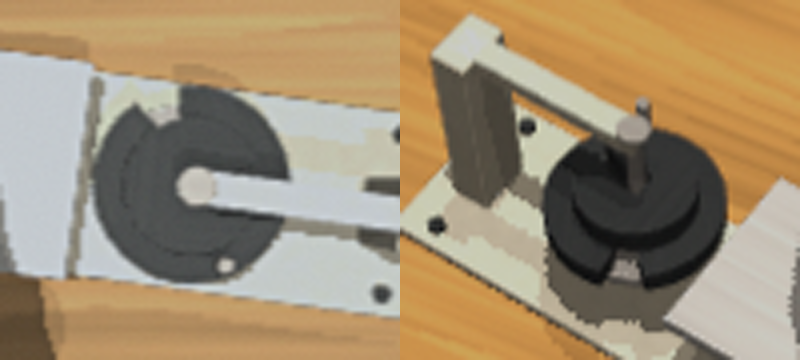

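The final view shows the small disc around the rod on the large one. The large slot is at top-left crop (160,110) and the pin at (227,265). I check the centring numerically against the predicted outlines.

Run:
```python
from h import *
p,_=load('top'); t=np.linspace(0,2*np.pi,180)
a=cv2.resize(p[220:310,300:400],None,fx=8,fy=8,interpolation=cv2.INTER_CUBIC); a=cv2.convertScaleAbs(a,alpha=2.2,beta=-60)[:600]
for r,z,c in((34,90,(255,0,0)),(50,74,(0,255,0))):
    P=[[*sxy(r*np.cos(k),r*np.sin(k)),z] for k in t]
    for u,v in (proj('top',P)-[300,220]+.5)*8-.5: cv2.circle(a,(int(u),int(v)),1,c,-1)
cv2.imwrite('pics/f2.png',a[:,:800,::-1])
```

```text
(no output)
```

View pics/f2.png

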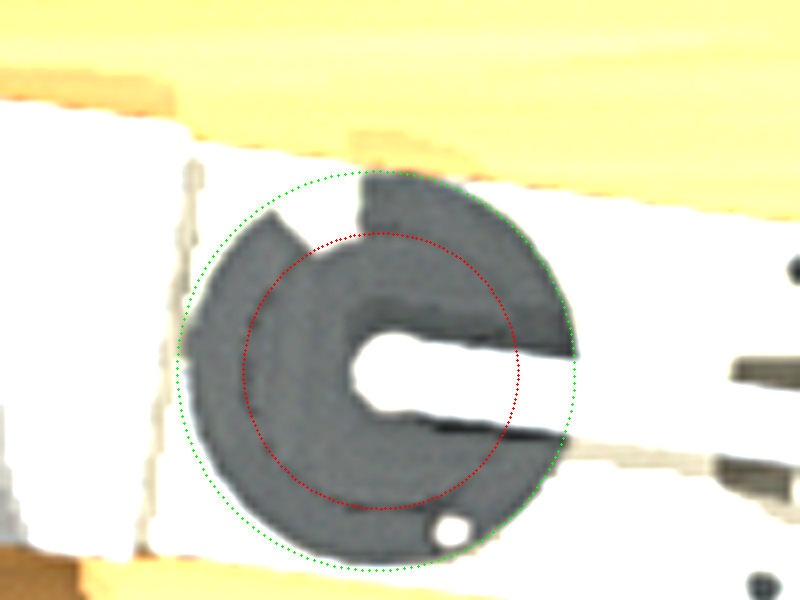

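The overlay shows both discs centred on the predicted rod axis to within 1–2 mm. The slots are about 120° apart and the robot is clear, so I hand in.

```bash
python3 -c "
from plant import manip; print(manip.hand_in())"
```

```text
the job is handed in; nothing more can be done
None
```

The small disc is home around the rod on top of the large one, both centred to within about 2 mm with their slots about 120° apart. The arm stayed clear of the mouse, jig and jar, and the job is handed in (no verdict was returned).

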